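# Clamp the jar and twist its cap off

### The arm

A 7-joint arm with a two-finger parallel gripper is mounted at the origin on a cart in front of the work surface, level with it; the furniture and walls round the work are solid. World frame = base frame: x ahead of the robot, y to its left, z up, the work surface at z = 0. Lengths are in m, angles in degrees, forces in N, time in s.
With the tool pointing down it reaches from about 0.35 to 0.775 m from the base axis. Payload 3.1 kg.
Tool frame: the origin (TCP) lies on the centre line of the jaws, within the pads' length; the fingertips stand 17 mm ahead of it and the grasp point (between the pads) lies 2 mm behind it (robot.tip_reach is the distance from the TCP to the fingertips, in m); z points along the fingers, y is the line along which they close (so a half turn about z gives the same grasp; the last joint's range is limited). The gripper opens to 85 mm and grips with 20 to 120 N. Pads are 22 mm wide; open, the fingers measure 114 mm over their backs; the gripper's body (76 mm by 85 mm) begins 54 mm behind the grasp point. The pads swing forward as they close: fully open they stand 13 mm farther back than shut.
Start: joints at [-69.196, 17.813, 0.802, 86.603, -0.252, 75.585, -1.558], TCP at [0.217, 0.506, 0.248] pointing down, gripper open.
Joint ranges: [-154.91, 154.91], [-16.99, 109.72], [-72.82, 74.43], [7.12, 147.25], [-82.49, 262.49], [11.32, 116.49], [-174.64, 174.64]. Speed limits (degrees/s): [159.86, 159.86, 180, 180, 180, 180, 180].

### API

Orientations are given as [roll, pitch, yaw] about the fixed x, y, z axes, in that order (R = Rz(yaw) Ry(pitch) Rx(roll)).
In Python, from station import robot, fingers, vision, workorder, recognise gives the robot as it stands. Calls block until the motion is done:
- robot.move_to(position, orientation): joint-space move of the TCP to a pose.
- robot.line_to(position, orientation=None, velocity=0.15, f_stop=None): straight line of the TCP; orientation=None keeps the orientation; velocity is the mean speed in m/s. With f_stop (N) it stops when the force on the tool has changed by that much, and returns True; else False.
- robot.move_j(angles): joint-space move.
- fingers.gripper_to(opening, force=None): opening from 0.0 (shut) to 1.0 (fully open); force is the grip in N (None keeps the last); returns when the fingers have stopped.
- robot.pause(seconds).
- robot.inverse_kinematics(position, orientation): joint angles nearest the present ones, or None.
- vision.grab_frame(name): name is "side" or "top" or "wrist"; returns the picture (420x560x3 uint8, red, green, blue); there is no depth.
- vision.calibration(name): a dict with "mtx" (3x3 intrinsics, pixels), "extrinsics" (4x4, takes a point from world to camera coordinates); the wrist camera has in their place "T_tool_cam" (4x4, takes a point from camera to tool coordinates, whose origin is the TCP and whose axes are the flange's). Camera axes: x right, y up, looking along -z (the intrinsics and any distortion apply to the point x, -y, -z); pixel columns grow to the right and rows downward; lengths in m; the calibration is good to about 2 mm. A picture is of the moment at which its call begins: read the wrist's pose just before it. calibration takes no time and is no camera call.
A pose or a line that the arm cannot do raises robot.PlanningError and nothing moves.
- workorder.close_job(): hands the job in; it is judged then, once.
Trained networks look in the newest picture that a camera, given by its name, has taken for a name from the list of things; names that differ only in an ending like _2 or _b are one class to them, and where a whole thing is asked for, a point or a joint stands for the part that bears it (a point fixed in the world has none). Each returns a list of dicts, best first, with "p" (0 to 1); they miss things now and then, are a little off and sometimes report something else, mostly with a low value. They report only what shows in the picture. A call takes as long as a camera call.
- recognise(label, camera): "rect" ([centre column, centre row, width, height] in pixels, round what is visible of it).
Readings, each from a call of its own:
- robot.current_time_s(): time.
- robot.current_joint_positions(): joint angles.
- robot.current_dq(): joint speeds.
- robot.current_joint_torque(): joint torques, N m.
- robot.current_tool_pos(): TCP position.
- robot.current_eef_rot(): TCP orientation.
- robot.current_contact_force(): force on the tool from outside, world axes, zero at the start.
- robot.current_torque(): the same for the moment, N m.
- robot.current_finger_gap(): opening from 0.0 (shut) to 1.0 (fully open).
- robot.current_gripper_force(): force on a finger pad.
Only numpy, scipy, OpenCV 4.12 (cv2) and the standard library are available. Lean on these libraries where they do the work, as an engineer would, in place of code of your own. Each camera call takes 0.05 s, during which the arm holds its last target. There are 200 camera calls.

### The job

Slide the red grip of the jar clamp towards the amber jar until its jaw presses snugly on the glass, so that the jar is braced. Then unscrew the tight white cap anticlockwise (seen from above) until its lugs come free, without letting the jar turn or lifting it with the cap, and raise the cap straight up. Finish still holding the cap in the gripper, level and still, about 2 cm clear above the jar's mouth, with the jar still standing in the closed clamp and nothing else around disturbed.

Things in the scene. Friction and masses are not known exactly. Their poses are not given: they have to be found in the camera images.
- jar_clamp: fixed clamp: light wooden board 250x100x12 mm with a fixed black-padded half-hexagon pocket (52 mm high) at its far end, rails at its near end. Origin on the worktop right below the jar's axis; x axis runs along the board from the red grip to the jar (away from the robot, up to 0.28 rad aslant); the board spans x -185 to +65 mm, y +-50 mm
- clamp_jaw (a joint): slide of the moving jaw along the clamp's +x, in m: 0 fully open, 0.045 to 0.046 closed, its pads pressing the jar (no further once the jar is seated, save 1 mm under hard pressure). Starts at 0.008 to 0.035. Stiff: takes about 12 N to slide and stays where it is left
- clamp_grip (a point): centre of the top of the moving jaw's red grip, an upright fin 16 mm thick along the clamp's x, 34 mm wide across, 22 to 66 mm above the worktop (steel plate below). It moves with the jaw; closed, it stands 118 mm from the jar's axis towards the robot. Free for 45 mm or more on both sides along the clamp's x
- jar: loose hexagonal amber glass jar, 60 mm over flats, 0.36 to 0.6 kg, standing on the board in the fixed pocket, not yet braced: unbraced it turns with the cap. Origin at the centre of its underside (12 mm above the worktop), z up along its axis, x as the clamp's x. Shoulder 78 mm above the worktop, then a neck 37 mm wide
- jar_mouth (a point): centre of the jar's rim, on the jar's axis, 98 mm above its underside (110 mm above the worktop). A wall cabinet hangs behind it, about 0.45 m above the worktop: stay low when working over the jar
- cap: white round twist-off cap, red dot on top, 60 mm across, 20 mm high, 50 g; grip it round the skirt. Origin at the centre of its lower edge, z up; screwed on, that edge is 16 mm below the rim and the top 114 mm above the worktop. Three lugs hold it down (1 mm play) until it is turned about 1.05 rad anticlockwise from above; a stop ends the turn at 1.36; between 1.1 and 1.36 it lifts straight off
- seal_ring (a joint): turn of the orange seal ring under the cap, rad: it goes round with the cap (0.04 rad of play); 0 is tight as at the start, it grows anticlockwise, 1.36 is the stop. Needs about 0.3 N m all the way; keeps its value when the cap is lifted off
- lemon: yellow lemon, 78x55x56 mm, lying in front of the hob; bystander, leave alone; origin at its underside
- garlic: pale garlic bulb, 60 mm, in front of the hob; bystander, leave alone; origin at its underside
- teaspoon: steel teaspoon 130 mm long, in front of the hob; bystander, leave alone; origin at its underside
- kitchen_timer: round white and grey timer, 62 mm wide, 43 mm high, in front of the dish rack; bystander, leave alone; origin at its underside
- coffee_pod: brown coffee pod, 54 mm wide, 31 mm high, in front of the dish rack; bystander, leave alone; origin at its underside

How it is judged (in metres and radians):
On the way, in this order (a step that is already met when the one before it is completed fails the run):
1. the jaw is slid up against the jar (value of joint clamp_jaw above 0.043 m and value of joint seal_ring below 0.3 rad), for 0.2 s.
2. the cap is turned until its lugs are free, the jar braced (value of joint seal_ring above 1.02 rad and value of joint clamp_jaw above 0.042 m), for 0.1 s.
At the end, for the whole second after the job is handed in: Gripper holds the cap still, level within 0.15 rad, lower edge 5-45 mm above the rim, within 20 mm of the jar axis, touching neither jar nor clamp. Jar upright, within 8 mm and 0.17 rad of its start, in the closed clamp (slide over 0.042 m); seal ring past 1.0 rad (contact force between the fingers and cap above 1 N and contact force between cap and jar below 0.1 N and contact force between cap and jar_clamp below 0.1 N and z of cap in the frame of jar_mouth between 0.005 and 0.045 m and horizontal distance between cap and jar_mouth below 0.02 m and angle between cap's own z axis and vertical below 0.15 rad and linear speed of each of cap, jar below 0.02 m/s and value of joint clamp_jaw above 0.042 m and value of joint seal_ring above 1 rad and angle between jar's own z axis and vertical below 0.06 rad and distance of jar from where it was at the start of the episode below 0.008 m and not (angle between the x axis of jar and the x axis of jar_clamp, either way round above 0.17 rad)); the arm keeps its last pose, push and grip.
It fails at once if the jar turns with the cap (more than 0.17 rad in the clamp) (angle between the x axis of jar and the x axis of jar_clamp, either way round above 0.17 rad).
It fails at once if the jar is lifted or shoved (12 mm) or tipped (0.15 rad) (distance of jar from where it was at the start of the episode above 0.012 m or angle between jar's own z axis and vertical above 0.15 rad).
It fails at once if a bystander is disturbed (moved 30 mm) (distance of any of lemon, garlic, teaspoon, kitchen_timer, coffee_pod from where it was at the start of the episode above 0.03 m).
It also fails if it takes over 48 s, if anything falls off the work surface, if the arm or the gripper's body presses on something with over 40 N, if the wrist force passes 120 N, or if a joint passes its speed limit or range.

## Working session

There is one attempt and no reset: what is moved stays moved. The work goes in short steps, each a Python script; the robot and the scene stay as the last script left them, time stands still between calls to the robot, and variables do not carry over. Pictures are saved under pics/ and viewed, at most 10 in all, crops included, and the job is handed in when it is done.

```bash
mkdir -p pics; ls; cat > h.py <<'E'
import numpy as np, cv2
from station import robot, fingers, vision, workorder, recognise
def save(cam,name):
    im=vision.grab_frame(cam); cv2.imwrite('pics/'+name,im[:,:,::-1]); return im
def ray(cam,u,v,z):
    c=vision.calibration(cam); K=np.array(c['mtx']); E=np.array(c['extrinsics'])
    d=c.get('distortion',c.get('dist'))
    p=cv2.undistortPoints(np.array([[[u,v]]],float),K,None if d is None else np.array(d,float))[0,0]
    dc=np.array([p[0],-p[1],-1]); R=E[:3,:3]; o=-R.T@E[:3,3]; dw=R.T@dc
    return o+dw*(z-o[2])/dw[2]
E
python3 - <<'E'
from h import *
for c in ['side','top','wrist']: print(c,vision.calibration(c))
for c in ['top','side']:
    save(c,c+'1.png')
    for n in ['jar','cap','clamp_grip','jar_clamp','jar_mouth','lemon','garlic','kitchen_timer','coffee_pod','teaspoon']:
        print(c,n,[(np.round(d['rect']).tolist(),round(d['p'],2)) for d in recognise(n,c)[:2]])
print(robot.current_time_s(),robot.current_eef_rot())
E
```

```text
pics
side {'mtx': array([[408.46518001,   0.        , 276.69772232],
       [  0.        , 408.46518001, 214.30337437],
       [  0.        ,   0.        ,   1.        ]]), 'extrinsics': array([[ 0.98724899, -0.1586392 ,  0.01315421, -0.50868553],
       [ 0.09203757,  0.63628286,  0.76594596, -0.09589426],
       [-0.12987885, -0.75496869,  0.64277038, -1.17578225],
       [ 0.        ,  0.        ,  0.        ,  1.        ]])}
top {'mtx': array([[486.31919455,   0.        , 278.47024877],
       [  0.        , 486.31919455, 217.6631546 ],
       [  0.        ,   0.        ,   1.        ]]), 'extrinsics': array([[ 0.02147971, -0.99975404, -0.00552071, -0.03882196],
       [ 0.98723344,  0.02033835,  0.1579762 , -0.50480555],
       [-0.15782507, -0.00884352,  0.98742749, -1.30462722],
       [ 0.        ,  0.        ,  0.        ,  1.        ]])}
wrist {'mtx': array([[360.38183605,   0.        , 280.19250206],
       [  0.        , 360.38183605, 213.16090071],
       [  0.        ,   0.        ,   1.        ]]), 'T_tool_cam': array([[-6.45303684e-04,  9.58917932e-01,  2.83682893e-01
[... 673 characters left out ...]
.94), ([271.0, 184.0, 24.0, 15.0], 0.18)]
top coffee_pod [([272.0, 187.0, 23.0, 12.0], 0.7), ([179.0, 256.0, 23.0, 20.0], 0.49)]
top teaspoon []
side jar [([313.0, 222.0, 25.0, 18.0], 0.63)]
side cap [([312.0, 204.0, 22.0, 18.0], 0.68)]
side clamp_grip [([278.0, 228.0, 45.0, 27.0], 0.77)]
side jar_clamp [([291.0, 229.0, 91.0, 45.0], 0.74)]
side jar_mouth [([309.0, 219.0, 24.0, 27.0], 0.69)]
side lemon [([255.0, 318.0, 29.0, 21.0], 0.6)]
side garlic [([261.0, 375.0, 25.0, 27.0], 0.71)]
side kitchen_timer [([234.0, 166.0, 15.0, 16.0], 0.72)]
side coffee_pod [([234.0, 182.0, 12.0, 14.0], 0.53)]
side teaspoon [([251.0, 290.0, 14.0, 29.0], 0.68)]
1.1 [1.79996763e+02 4.20337769e-04 1.56814150e+02]
```

```bash
python3 - <<'E'
from h import *
t=cv2.imread('pics/top1.png'); cv2.imwrite('pics/topc.png',cv2.resize(t[140:290,200:350],None,fx=4,fy=4,interpolation=cv2.INTER_CUBIC))
s=cv2.imread('pics/side1.png');
print(ray('top',271,175,.114),ray('side',312,201,.114))
# projections check: red pixels
for c,im in(('top',t),('side',s)):
    hsv=cv2.cvtColor(im,cv2.COLOR_BGR2HSV)
    m=(((hsv[...,0]<8)|(hsv[...,0]>172))&(hsv[...,1]>150)&(hsv[...,2]>80)).astype(np.uint8)
    n,l,st,ce=cv2.connectedComponentsWithStats(m)
    for i in range(1,n):
        if st[i,4]>5: print(c,st[i],ce[i],ray(c,*ce[i],.066))
E
```

```text
[ 0.60767258 -0.00661703  0.114     ] [ 0.61374386 -0.01537889  0.114     ]
top [275 229  12   7  64] [280.546875 232.171875] [ 0.46184157 -0.0348772   0.066     ]
side [396 171  10   9  56] [400.66071429 175.875     ] [0.95355628 0.13419897 0.066     ]
side [259 221   6  16  72] [261.83333333 228.22222222] [ 0.46277403 -0.05727898  0.066     ]
```

View pics/topc.png

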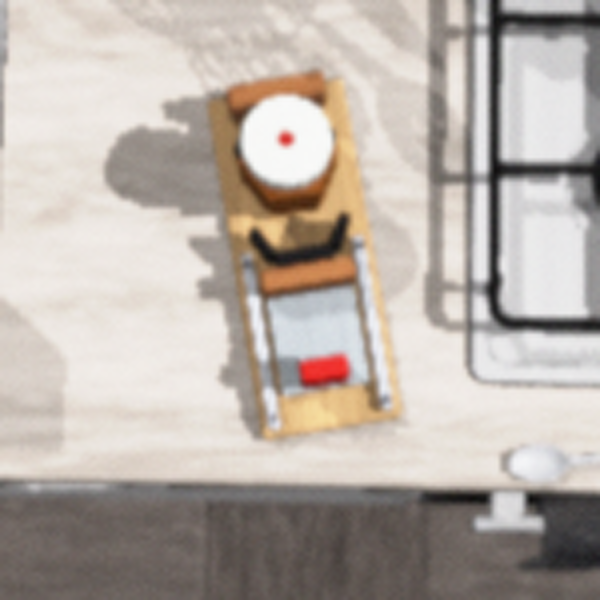

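View pics/side1.png

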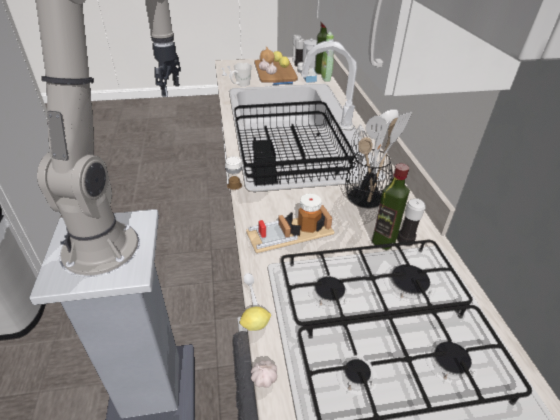

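```bash
cat >> h.py <<'E'
from scipy.spatial.transform import Rotation as Ro
def wshot(name):
    p=np.array(robot.current_tool_pos()); R=Ro.from_euler('xyz',robot.current_eef_rot(),degrees=True).as_matrix()
    im=save('wrist',name); T=np.eye(4); T[:3,:3]=R; T[:3,3]=p
    return im,T@np.array(vision.calibration('wrist')['T_tool_cam'])
def wray(M,u,v,z):
    K=np.array(vision.calibration('wrist')['mtx'])
    d=M[:3,:3]@np.array([(u-K[0,2])/K[0,0],-(v-K[1,2])/K[1,1],-1]); return M[:3,3]+d*(z-M[2,3])/d[2]
def blobs(im,M,z,lo=8):
    hsv=cv2.cvtColor(im,cv2.COLOR_RGB2HSV)
    m=(((hsv[...,0]<lo)|(hsv[...,0]>172))&(hsv[...,1]>150)&(hsv[...,2]>80)).astype(np.uint8)
    n,l,st,ce=cv2.connectedComponentsWithStats(m)
    for i in range(1,n):
        if st[i,4]>15: print(st[i],ce[i].round(1),[wray(M,*ce[i],zz).round(4)[:2].tolist() for zz in z])
E
python3 - <<'E'
from h import *
for yaw in (101,-79,191,50,30,10,120):
    for p in ([.46,-.035,.06],[.608,-.007,.102]):
        q=robot.inverse_kinematics(p,[180,0,yaw]); print(yaw,None if q is None else np.round(q,1))
robot.move_to([.535,-.02,.26],[180,0,101])
im,M=wshot('w1.png'); blobs(im,M,[.066,.114])
for n in ('cap','clamp_grip','jar'): print(n,[(np.round(d['rect'],1).tolist(),d['p']) for d in recognise(n,'wrist')[:2]])
print(np.save('M1.npy',M),robot.current_time_s(),robot.current_joint_positions())
E
```

```text
101 [-29.6  23.1  39.6 115.2 -19.5  48.4  31.9]
101 [-27.4  35.8  40.1  89.6 -24.8  63.8  29.5]
-79 [ -46.2   33.    64.7  115.6  -36.9   55.  -131.4]
-79 [ -39.5   45.9   64.3   90.   -42.9   71.9 -137. ]
191 [-25.1  21.9  33.7 115.  -16.2  47.7 118.8]
191 [-16.9  32.3  23.4  89.2 -14.   61.4 111.1]
50 [-31.8  23.8  42.5 115.2 -21.2  48.8 -17.4]
50 [-30.3  37.3  45.2  89.7 -28.4  65.  -18.7]
30 [-32.7  24.1  43.8 115.3 -22.   49.  -36.7]
30 [-31.4  38.   47.2  89.8 -29.8  65.5 -37.7]
10 [-35.   25.1  47.  115.3 -24.   49.6 -54.7]
10 [-28.8  36.5  42.6  89.7 -26.5  64.4 -60.2]
120 [-28.8  22.8  38.6 115.1 -18.9  48.2  50.4]
120 [-26.2  35.2  38.2  89.5 -23.5  63.4  47.5]
[194 167  23  42 786] [204.8 186.9] [[0.4664, -0.0287], [0.4744, -0.0165]]
[373 200  13  13 127] [379.1 205.8] [[0.6255, -0.0154], [0.6096, -0.0051]]
cap [([376.9, 202.8, 79.1, 76.2], 0.79)]
clamp_grip [([256.3, 187.2, 128.2, 78.8], 0.77)]
jar [([352.4, 181.7, 60.7, 68.8], 0.86)]
None 3.5 [-31.93257279  18.63963223  42.59817705  88.89344203 -12.81329283
  77.48200175  23.0533747 ]
```

View pics/w1.png

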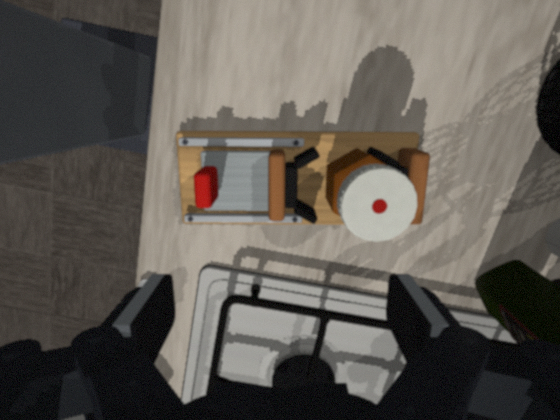

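```bash
python3 - <<'E'
from h import *
a=np.radians(11); ax=np.array([np.cos(a),np.sin(a),0]); o=[180,0,101]
cap=np.array([.6096,-.006,0]); g=cap-.146*ax; print('grip',g)
fingers.gripper_to(.55)
robot.move_to(g+[0,0,.12],o)
hit=robot.line_to(g+[0,0,.056],o,velocity=.06,f_stop=10); print('down',hit,robot.current_tool_pos())
if not hit:
    fingers.gripper_to(0,force=50); print('gap',robot.current_finger_gap(),robot.current_gripper_force(),robot.current_contact_force())
    p0=np.array(robot.current_tool_pos())
    h=robot.line_to(p0+.038*ax,o,velocity=.025,f_stop=32)
    p=np.array(robot.current_tool_pos()); print(h,p,(p-p0)@ax,np.linalg.norm((cap-p)[:2]),robot.current_contact_force())
    robot.pause(.3); print(robot.current_tool_pos(),robot.current_contact_force(),robot.current_time_s())
E
```

```text
grip [ 0.46628243 -0.03385811  0.        ]
down False [ 0.46670179 -0.0339408   0.05636983]
gap 0.1741614075051361 49.4488924741745 [-2.85527567 -0.30069773  6.12032686]
False [ 0.49621299 -0.02812382  0.05635491] 0.030843260477416208 0.11552522226157397 [-17.65374642  -1.0114701   18.70058076]
[ 0.49622377 -0.02811319  0.05638116] [-18.43635717  -1.59553671  19.24876659] 8.2
```

```bash
python3 - <<'E'
from h import *
a=np.radians(11); ax=np.array([np.cos(a),np.sin(a),0]); o=[180,0,101]
p0=np.array(robot.current_tool_pos())
h=robot.line_to(p0+.014*ax,o,velocity=.04,f_stop=35)
p=np.array(robot.current_tool_pos()); print(h,(p-p0)@ax,robot.current_contact_force(),robot.current_finger_gap(),robot.current_gripper_force())
im=save('top','t2.png'); cv2.imwrite('pics/t2c.png',cv2.resize(im[140:260,220:340,::-1],None,fx=4,fy=4,interpolation=cv2.INTER_CUBIC))
im,M=wshot('w2.png')
E
```

```text
False 0.0004776546234159975 [-29.7277204   -2.15599431  32.46772579] 0.17561798043440907 60.279266280995216
```

View pics/w2.png

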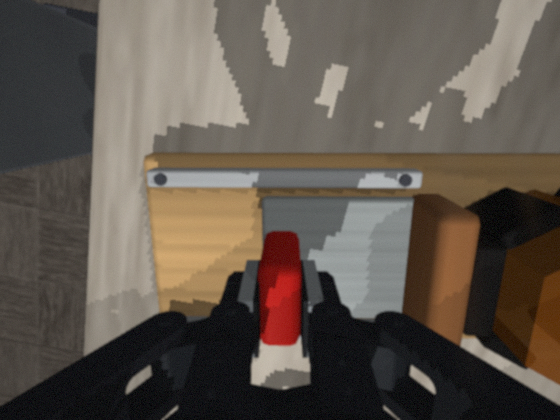

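```bash
python3 - <<'E'
from h import *
print(ray('side',385,243,0))
p=np.array(robot.current_tool_pos())
robot.line_to(p-[.001,0,0],velocity=.05); print(robot.current_contact_force())
fingers.gripper_to(.45); p=np.array(robot.current_tool_pos()); print(p)
robot.line_to([p[0],p[1],.15],velocity=.15)
fingers.gripper_to(1.0)
robot.move_to([.58,-.012,.22],[180,0,60]); robot.pause(.2)
im,M=wshot('w3.png'); blobs(im,M,[.066,.114])
print('cap',[(np.round(d['rect'],1).tolist(),d['p']) for d in recognise('cap','wrist')[:2]])
robot.move_to([.6,-.008,.19],[180,0,100]); robot.pause(.2)
im,M=wshot('w4.png'); blobs(im,M,[.066,.114])
im=save('top','t3.png');hsv=0
print(robot.current_time_s(),robot.current_contact_force())
E
```

```text
[ 8.22854088e-01 -1.01478917e-01  1.11022302e-16]
[ 2.19791249 -0.59261803  0.30599518]
[ 0.49554871 -0.02790905  0.05596603]
[311 178  16  15 195] [318.3 185.1] [[0.6096, -0.0164], [0.6103, -0.005]]
[188 237  37  42 697] [205.6 260.1] [[0.4973, -0.0256], [0.5174, -0.0126]]
cap [([317.7, 183.1, 91.4, 93.0], 0.85)]
[ 124  180   34   53 1009] [137.  208.6] [[0.497, -0.0244], [0.5142, -0.0076]]
[292 223  18  17 237] [300.3 231.3] [[0.6159, -0.0211], [0.6102, -0.005]]
12.6583 [-0.95981452 -0.18467698  0.02709913]
```

View pics/w4.png

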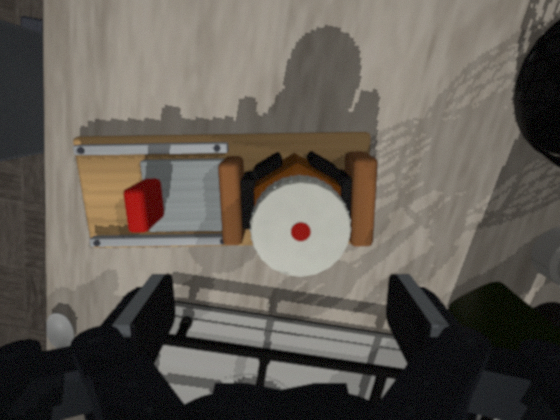

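View pics/w3.png

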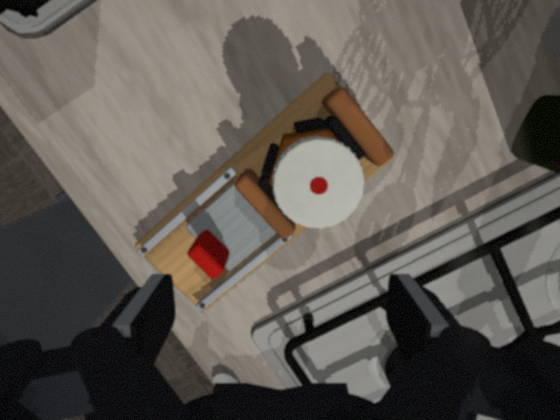

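```bash
python3 - <<'E'
from h import *
c=np.array([.6103,-.005,0]); o=[180,0,60]
robot.move_to(c+[0,0,.16],o)
h=robot.line_to(c+[0,0,.104],o,velocity=.06,f_stop=8); print('down',h,robot.current_tool_pos(),robot.tip_reach)
if not h:
    fingers.gripper_to(0,force=70); robot.pause(.2)
    print('gap',robot.current_finger_gap(),robot.current_gripper_force(),robot.current_tool_pos(),robot.current_contact_force(),robot.current_torque())
print(robot.current_joint_positions(),robot.current_time_s())
E
```

```text
down False [ 0.61072901 -0.00514303  0.10447578] 0.017
gap 0.6848025597488311 75.27234203182161 [ 0.61110835 -0.00523315  0.1049376 ] [ 0.58828299 -0.43214535  5.57995599] [-0.09983111 -0.05453651 -0.009611  ]
[-30.39901378  37.40019665  45.28511947  89.11949571 -28.35619005
  65.36113784  -9.03037876] 14.95
```

Gap 0.685·85 ≈ 58 mm: the cap is gripped, with small side forces. Now turn.

```bash
python3 - <<'E'
from h import *
q=np.array(robot.current_joint_positions()); y0=robot.current_eef_rot()[2]
for d in (8,20,32,44,56,66,73):
    t=q.copy(); t[6]+=d; robot.move_j(t.tolist())
    print(d,round(robot.current_eef_rot()[2]-y0,1),np.round(robot.current_contact_force(),1),np.round(robot.current_torque(),2),round(robot.current_finger_gap(),3),np.round(robot.current_tool_pos(),4))
    if abs(robot.current_torque()[2])>1.5: break
robot.pause(.3); print(robot.current_eef_rot()-np.array([0,0,y0]),robot.current_time_s())
im=save('side','s5.png'); im2=save('wrist','w5.png')
cv2.imwrite('pics/c5.png',np.hstack([cv2.resize(im[150:290,220:360,::-1],(400,400)),cv2.resize(im2[:,:,::-1],(400,400))]))
E
```

```text
8 7.8 [ 0.6 -0.6  2.5] [-0.18 -0.17  0.03] 0.682 [ 0.6113 -0.0055  0.105 ]
20 19.7 [ 0.6 -0.7  1.5] [-0.18 -0.33 -0.03] 0.684 [ 0.6114 -0.0055  0.105 ]
32 31.7 [ 2.8 -1.2  1.1] [-0.31 -0.51 -0.07] 0.679 [ 0.6114 -0.0055  0.105 ]
44 43.7 [ 2.7 -1.9  1.3] [-0.32 -0.71 -0.03] 0.683 [ 0.6115 -0.0055  0.105 ]
56 55.7 [ 3.  -2.1 -0.9] [-0.37 -0.88 -0.06] 0.68 [ 0.6116 -0.0054  0.105 ]
66 65.7 [ 4.5 -2.3 -0.6] [-0.34 -1.   -0.13] 0.68 [ 0.6116 -0.0053  0.105 ]
73 72.7 [ 4.6 -1.6 -0.7] [-0.33 -1.12 -0.13] 0.681 [ 0.6117 -0.0053  0.1051]
[1.79880024e+02 1.49434428e-01 7.27197120e+01] 17.3167
```

View pics/c5.png

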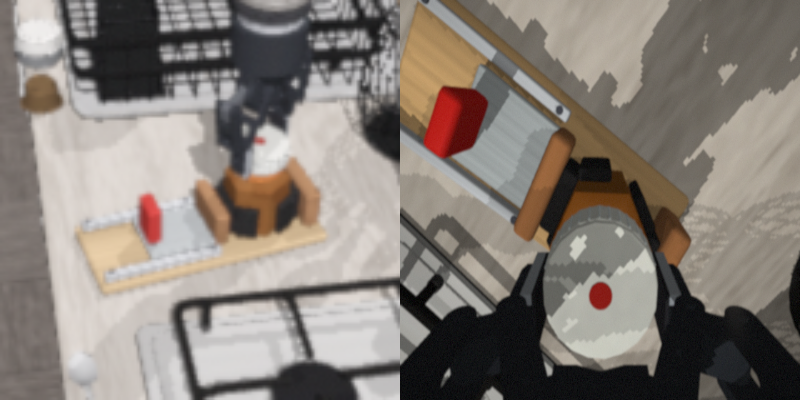

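```bash
python3 - <<'E'
from h import *
p=np.array(robot.current_tool_pos())
for dz in (.003,.006):
    h=robot.line_to(p+[0,0,dz],velocity=.02,f_stop=8); print(dz,h,np.round(robot.current_contact_force(),2),robot.current_tool_pos()[2]-p[2])
    if h: break
else:
    h=robot.line_to(p+[0,0,.038],velocity=.05,f_stop=10); robot.pause(.4)
    print(h,np.round(robot.current_contact_force(),2),robot.current_tool_pos(),robot.current_eef_rot(),robot.current_finger_gap(),robot.current_gripper_force())
im=save('side','s6.png'); im2=save('wrist','w6.png')
cv2.imwrite('pics/c6.png',np.hstack([cv2.resize(im[150:290,220:360,::-1],(400,400)),cv2.resize(im2[:,:,::-1],(400,400))]))
print(robot.current_time_s())
E
```

```text
0.003 False [1.07 0.11 0.73] 0.002720113356002307
0.006 False [ 0.6   0.21 -0.02] 0.005583978127567293
False [ 0.63  0.46 -1.53] [ 0.61159698 -0.00532327  0.14287697] [1.79936787e+02 7.93766796e-02 1.33001509e+02] 0.6805436356401479 75.80883177928627
19.3167
```

View pics/c6.png

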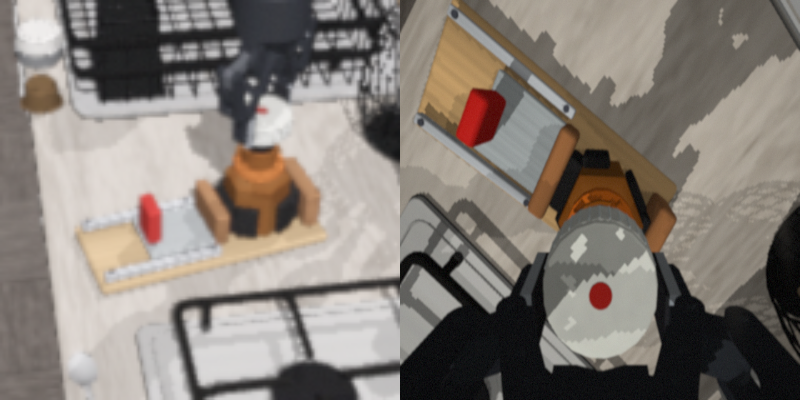

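The cap came off freely, with its edge about 22 mm above the rim. The jar stands unmoved in the closed clamp.

```bash
python3 -c "
from h import *
print(workorder.close_job())"
```

```text
the job is handed in; nothing more can be done
None
```

I closed the clamp on the jar, turned the cap about 73° anticlockwise until it came free, and handed the job in at about 19 s with the gripper holding the cap level about 22 mm above the jar's mouth; no verdict was returned.

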